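# Load and wind the spring-driven flask mixer

### The job

First pick up the stoppered amber flask and lower it gently, upright, all the way down into the deep metal cup of the spring-driven mixer, then let go of it. Then wind the mixer's brass butterfly key clockwise, letting go and taking a fresh hold as often as needed, until the red pointer under it stands in the green band of the dial, and leave it there. Do not drop, knock or tip the flask, and leave the bottle, the film roll and the tip box where they are.

Things in the scene. Friction and masses are not known exactly. Their poses are not given: they have to be found in the camera images.
- mixer: Spring-driven sample mixer, fixed to the bench: grey base plate 100 x 260 x 12 mm with its origin under the centre, z up. At its +y end a round aluminium cup, at its -y end a white housing 124 mm long and 55 mm high with a black dial and the winding key on top. The cup's axis is at own y = +76 mm, the key's at own y = -68 mm.
- cup_floor (a point): Centre of the floor of the cup, 18 mm above the bench. The floor is a sprung rubber pad that gives up to 6 mm under load, about 1 N per mm, and so sinks 1 to 2 mm under the flask. The cup is 80 mm wide inside, 88 to 90 mm outside, 56 mm deep. Axes as the mixer.
- cup_rim (a point): Centre of the cup's open mouth, 74 mm above the bench.
- key (a joint): Turn of the winding key in rad about its vertical axis; it grows clockwise seen from above. 0 is run down, 4.4 is the hard end stop, the green band spans 4.0 to 4.4. A spring opposes winding (0.014 N m per rad) and a friction clutch (0.12 N m) holds the key wherever it is let go; winding takes up to about 0.2 N m.
- key_grip (a point): Point on the key's axis at mid-height of its brass wings, 92.5 mm above the bench. The wings are a flat upright plate 70 mm long (own x), 10 mm thick (own y) and 34 mm high (75.5 to 109.5 mm above the bench), so grip across own y from above. Own z is up; own axes turn with the key: yaw = yaw of the mixer minus the joint value.
- pointer_tip (a point): Outer end of the red pointer, on the grey disc (62 mm across, top 63 mm above the bench) that turns with the key below its wings. It lies 31 mm from the key's axis along the key's own -x, which is the mixer's -x at joint 0.
- flask: Amber flask with a round bulb 64 mm across, flat foot 37 mm across and blue stopper, 114 mm high, 0.15 kg, standing loose on the bench. Origin at the centre of its underside, z up along the neck.
- flask_neck (a point): Grip point on the flask's axis, 86 mm above its underside; the straight neck is 24 mm in diameter, 56 to 98 mm above the underside, the stopper (21 mm in diameter) above it up to 114 mm.
- microscope: Large fixed microscope at the left of the work, its origin 300 mm left of the robot's middle line. It fills about y = 0.24 to 0.42 m from x = 0.42 m onward, with eyepieces from x = 0.40 m at 0.39 to 0.58 m height: keep the arm in front of it (x below 0.35 m) when swinging past.
- joystick_right: Fixed dark joystick post between flask and mixer, a little behind them, origin under it; it and its dials fill about x = 0.56 to 0.67 m, y = 0.00 to 0.08 m, up to 0.19 m high.
- bottle: Bystander: clear bottle with blue cap, 54 mm across, 120 mm high, origin under its centre.
- roll: Bystander: white roll of sealing film, standing, 62 mm across, 51 mm high, origin under its centre.
- tips: Bystander: green box of yellow pipette tips with a clear lid, 86 x 118 x 68 mm, origin under its centre.

How it is judged:
By the outcome, as a careful person would: the job done as asked, in the order asked, and still so for the second after the job is handed in, with the robot touching nothing.
It also fails if it takes over 72 s, if anything falls off the work surface, if the arm or the gripper's body presses on something with over 40 N, if the wrist force passes 120 N, or if a joint passes its speed limit or range.

### The arm

A 6-joint arm with a two-finger parallel gripper is mounted at the origin on a cart in front of the work surface, level with it; the furniture and walls round the work are solid. World frame = base frame: x ahead of the robot, y to its left, z up, the work surface at z = 0. Lengths are in mm, angles in rad, forces in N, time in s.
With the tool pointing down it reaches from about 325 to 900 mm from the base axis. Payload 6.1 kg.
Tool frame: the origin (TCP) lies on the centre line of the jaws, within the pads' length; the fingertips stand manip.tcp_to_tips ahead of it and the grasp point (between the pads) lies 2 mm behind it (manip.tcp_to_tips is the distance from the TCP to the fingertips, in mm); z points along the fingers, y is the line along which they close (so a half turn about z gives the same grasp; the last joint's range is limited). The gripper opens to 85 mm and grips with 20 to 120 N. Pads are 22 mm wide; open, the fingers measure 114 mm over their backs; the gripper's body (76 mm by 85 mm) begins 54 mm behind the grasp point. The pads swing forward as they close: fully open they stand 13 mm farther back than shut.
Start: joints at [1.162, 0.22, 1.526, -0, 1.395, -0.126], TCP at [174.402, 600.167, 248.3] pointing down, gripper open.
Joint ranges: [-2.98, 2.98], [-0.91, 2.08], [0.09, 2.57], [-1.24, 4.39], [0.2, 2.65], [-2.68, 2.68]. Speed limits (rad/s): [2.57, 2.57, 3.01, 3.14, 3.14, 3.14].

### API

Orientations are given as a unit quaternion [w, x, y, z].
In Python, from bench import manip, cam, order gives the robot as it stands (manip), with the cameras (cam) and the job (order).
- The arm moves only by the tool advance, called after "Emit:" as a command line: name --argument value ..., lists and objects as JSON in quotes. Schema: {"type":"object","properties":{"offsets":{"type":"object","properties":{"finger_gap":{"type":"array","items":{"type":"number"},"minItems":1,"maxItems":10},"sx":{"type":"array","items":{"type":"number"},"minItems":1,"maxItems":10},"sy":{"type":"array","items":{"type":"number"},"minItems":1,"maxItems":10},"sz":{"type":"array","items":{"type":"number"},"minItems":1,"maxItems":10},"rz":{"type":"array","items":{"type":"number"},"minItems":1,"maxItems":10}},"additionalProperties":false,"required":["finger_gap","sx","sy","sz","rz"]},"clamp_n":{"type":"number"},"only":{"type":"string"},"quiet":{"type":"boolean"},"lines":{"type":"string"}},"required":["offsets"],"additionalProperties":false}. offsets is an object with one list for each field, all of the same length, 1 to 10, a row being the entries at one place: finger_gap (the finger opening in mm), sx, sy, sz (the shift in shares of 1000 mm (1.0 is 1000 mm)), rz (a turn about the tool's z in fractions of the full range, 1 being 4 rad); each row is the pose to reach, as a shift and turn from the pose commanded when the call began, along the tool's axes at that moment; what a row does not reach only later rows make up. A row lasts 1/10 s, in which the tool goes at most 50 mm and 0.15 rad, less where a joint would pass 70% of its speed; a pose out of reach is approached as far as the arm can. The fingers move at their own pace and stop on an object; clamp_n is the grip in N (left out, the last holds). Time passes only in rows, so rows that do not move let the fingers close. The tool returns the time, the measured TCP pose, the force, the opening and the grip force at its end. only (a regular expression) keeps the lines of the reply that match it, lines (a string "A,B") keeps lines A to B, and quiet returns only ok. Input that does not fit is refused with a message, and nothing moves.
- manip.sense(): the state, without advancing time (a new reading comes with each control period).
- cam.camera(name): name is "scene" or "top" or "wrist"; returns a dict with "pixels" (400x640x3 uint8, red, green, blue), "fx", "fy", "cx", "cy" (pixels), "position" and "rotation" of the camera in the world; the wrist camera has in their place "tool_from_camera" (4x4, takes a point from camera to tool coordinates, whose origin is the TCP and whose axes are the flange's). Camera axes: x right, y up, looking along -z (the intrinsics and any distortion apply to the point x, -y, -z); pixel columns grow to the right and rows downward; lengths in mm; the calibration is good to about 2 mm. A picture is of the moment at which its call begins: read the wrist's pose just before it. There is no depth.
- order.close_job(): hands the job in; it is judged then, once.
The state is a dict: "t": time; "qpos": joint angles; "dq": joint speeds; "joint_torque": joint torques, N m; "tool_pos": TCP position; "orientation": TCP orientation; "force": force on the tool from outside, world axes, zero at the start; "ft_torque": the same for the moment, N m; "width": finger opening in mm; "gripper_force": force on a finger pad.
Only numpy, scipy, OpenCV 4.12 (cv2) and the standard library are available. Lean on these libraries where they do the work, as an engineer would, in place of code of your own. Each camera call takes 0.05 s, during which the arm holds its last target. There are 200 camera calls.

## Working session

There is one attempt and no reset: what is moved stays moved. The work goes in short steps, Python scripts to look and compute and a tool call to move; the robot and the scene stay as the last step left them, time stands still between calls to the robot, and variables do not carry over. Pictures are saved under pics/ and viewed, at most 10 in all, crops included, and the job is handed in when it is done.

```bash
ls; mkdir -p pics
```

Create h.py:
```python
import numpy as np, cv2, json
from scipy.spatial.transform import Rotation as R
from bench import manip, cam, order
def snap(n,f):
    s=manip.sense(); c=cam.camera(n); cv2.imwrite('pics/'+f,c['pixels'][:,:,::-1])
    if n=='wrist':
        q=s['orientation']; T=np.eye(4); T[:3,:3]=R.from_quat([q[1],q[2],q[3],q[0]]).as_matrix(); T[:3,3]=s['tool_pos']
        M=T@np.array(c['tool_from_camera']); p,r=M[:3,3],M[:3,:3]
    else: p,r=np.array(c['position']),np.array(c['rotation'])
    d=dict(k=[c['fx'],c['fy'],c['cx'],c['cy']],p=np.array(p).tolist(),r=np.array(r).tolist(),extra={k:str(v) for k,v in c.items() if k not in('pixels','fx','fy','cx','cy','position','rotation')})
    json.dump(d,open('pics/'+f+'.json','w')); return d
def pix(f,u,v,z):
    d=json.load(open('pics/'+f+'.json')); fx,fy,cx,cy=d['k']
    r=np.array(d['r'])@np.array([(u-cx)/fx,-(v-cy)/fy,-1]); p=np.array(d['p'])
    return (p+r*(z-p[2])/r[2]).round(1)
def proj(f,P):
    d=json.load(open('pics/'+f+'.json')); fx,fy,cx,cy=d['k']
    c=np.array(d['r']).T@(np.array(P,float)-np.array(d['p'])); return np.round([cx-fx*c[0]/c[2],cy+fy*c[1]/c[2]],1)
def totool(v):
    q=manip.sense()['orientation']; return R.from_quat([q[1],q[2],q[3],q[0]]).inv().apply(v).round(1)
```

Run:
```python
from h import *
s=manip.sense(); print(s, manip.tcp_to_tips)
for n in('top','scene'):print(snap(n,n+'1.png'))
```

```text
bench.py
pics
{'t': 0.0, 'qpos': array([ 1.16189397e+00,  2.21229527e-01,  1.52761518e+00,  1.94756165e-05,
        1.39469591e+00, -1.26100433e-01]), 'dq': array([-0.00017929,  0.00269563,  0.00044387, -0.00121239,  0.00020633,
       -0.00167904]), 'joint_torque': array([-1.48027717e-03, -4.96896100e+01, -3.89389980e+01, -3.88833814e-04,
        1.11292134e-02,  6.03483250e-05]), 'tool_pos': array([174.1735003 , 599.64507251, 247.19494722]), 'orientation': array([-2.66690775e-04,  1.40931864e-01,  9.90018819e-01, -9.36810827e-04]), 'force': array([ 8.48946732e-01, -5.53092988e-02,  1.28058060e-04]), 'ft_torque': array([-0.02123709, -0.03575613,  0.04206765]), 'gripper_force': 0.0, 'width': 85.23299724270456} 17.0
{'k': [396.0813818976866, 396.0813818976866, 324.03317035629186, 201.75666729430628], 'p': [521.4337354798566, 10.627197083367285, 1038.0242030668062], 'r': [-0.700792956365899, -0.018204105159605143, 0.02064483794812695, 0.7128335244146259], 'extra': {}}
{'k': [457.1483653285418, 457.1483653285418, 321.4863384461329, 199.23433964301918], 'p': [240.21023249941294, 361.5062567545496, 1124.4478087786285], 'r': [-0.3860991474244276, -0.08397582504359118, 0.20699420085851075, 0.8950021843422086], 'extra': {}}
```

Run:
```python
s=open('h.py').read()
s=s.replace("else: p,r=np.array(c['position']),np.array(c['rotation'])","else:\n        p=c['position']; q=c['rotation']; r=R.from_quat([q[1],q[2],q[3],q[0]]).as_matrix()")
open('h.py','w').write(s)
```

Run:
```python
from h import *
for n in('top','scene'):d=snap(n,n+'1.png')
print(R.from_matrix(d['r']).as_matrix())
```

```text
[[-0.68775102  0.65635414 -0.31015766]
 [-0.72588418 -0.6161617   0.30567453]
 [ 0.00952348  0.43536651  0.90020292]]
```

View pics/top1.png

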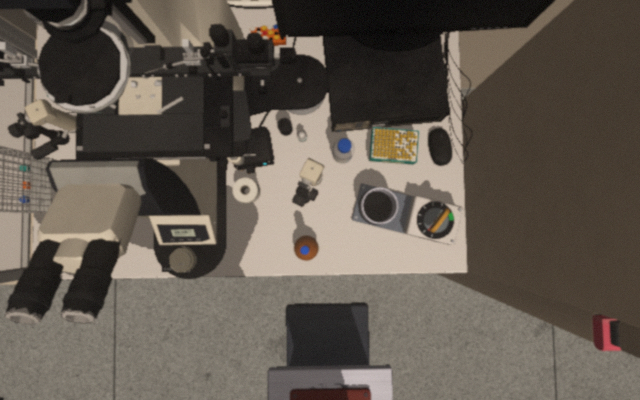

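View pics/scene1.png

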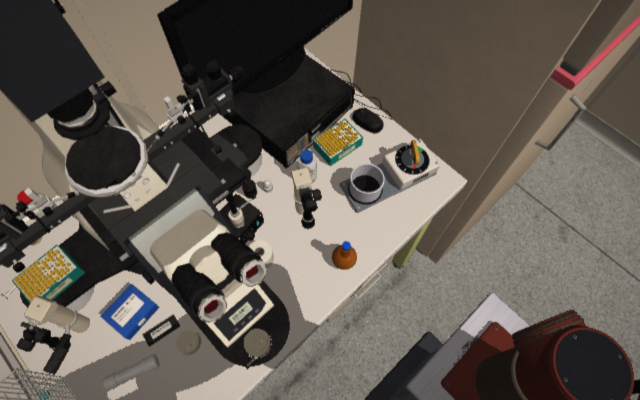

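Run:
```python
from h import *
im=cv2.imread('pics/top1.png')[170:270,280:480]; cv2.imwrite('pics/c1.png',cv2.resize(im,None,fx=4,fy=4,interpolation=cv2.INTER_CUBIC))
print(pix('top1.png',305,250,114),pix('top1.png',380,207,74),pix('top1.png',435,219,63),pix('scene1.png',347,245,114),pix('scene1.png',411,157,63))
```

```text
[460.9  53.1 114. ] [ 559.3 -129.3   74. ] [ 527.9 -265.6   63. ] [461.   56.7 114. ] [ 532.3 -262.8   63. ]
```

View pics/c1.png

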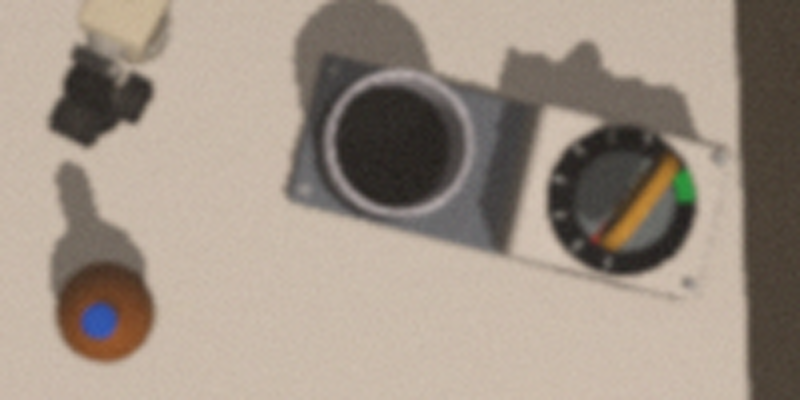

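Top view shows the flask stopper at (305,250), the cup rim centre at (380,205.5), and the dial centre at (435.5,220). The wings are at about 38° clockwise of up, so the key is near 0.4 rad. I'll swing round in front of the microscope.

Run:
```python
from h import *
p=manip.sense()['tool_pos']
print(totool(np.array([245,255,247])-p),totool(np.array([420,70,247])-p), pix('top1.png',379.75,205.5,74),pix('top1.png',435.5,219.75,63))
```

```text
[-164.2 -311.4    0.9] [-383.8 -440.2    1.1] [ 563.  -128.8   74. ] [ 526.  -266.8   63. ]
```

The rows are not in the units I measure in: shifts go in shares of 1000 mm and turns go in shares of 4 rad. I convert before sending: -311 mm / 1000 = -0.311, -164 mm / 1000 = -0.164.

Emit:
advance --offsets '{"finger_gap": [85,85,85,85,85,85,85,85,85,85],"sx": [-0.082,-0.082,-0.082,-0.082,-0.164,-0.164,-0.164,-0.164,-0.164,-0.164],"sy": [-0.156,-0.156,-0.156,-0.156,-0.311,-0.311,-0.311,-0.311,-0.311,-0.311],"sz": [0,0,0,0,0,0,0,0,0,0],"rz": [0,0,0,0,0,0,0,0,0,0]}' --clamp_n 25

```text
t: 1.2
tool_pos: [245.4, 255.7, 248.5]
orientation: [0.0, 0.142, 0.99, 0.001]
force: [0.5, 0.8, -0.3]
width: 84.6
gripper_force: 0.0
```

Emit:
advance --offsets '{"finger_gap": [85,85,85,85,85,85,85,85],"sx": [-0.22,-0.22,-0.22,-0.22,-0.22,-0.22,-0.22,-0.22],"sy": [-0.129,-0.129,-0.129,-0.129,-0.129,-0.129,-0.129,-0.129],"sz": [0,0,0,0,0,0,0,0],"rz": [0,0,0,0,0,0,0,0]}'

```text
t: 2.0
tool_pos: [419.9, 71.8, 247.8]
orientation: [-0.001, 0.14, 0.99, 0.0]
force: [-0.1, 0.1, -0.5]
width: 84.9
gripper_force: 0.0
```

Run:
```python
from h import *
snap('wrist','w1.png'); print(manip.sense()['tool_pos'],manip.sense()['qpos'],proj('w1.png',[461,55,114]))
```

```text
[419.71530327  71.97302397 247.9708447 ] [-1.61722192e-02 -2.77410175e-01  2.01404117e+00  4.83180009e-04
  1.40596024e+00 -1.30645125e+00] [311.7 241.7]
```

View pics/w1.png

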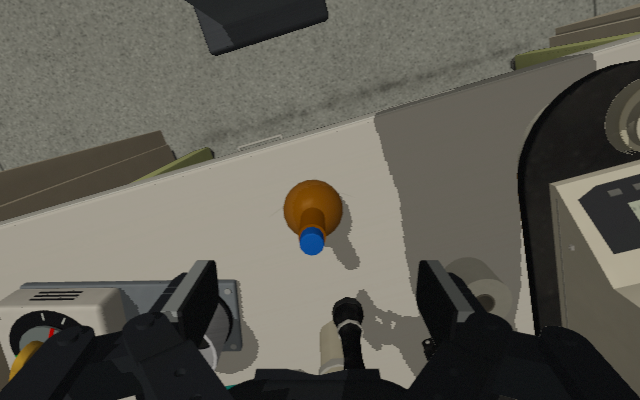

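Stopper top is at (312,240), against (311.7,241.7) predicted, so the flask is at about (461,55). Going down over the neck.

In the tool's units: 164 mm / 1000 = 0.164, 150 mm / 1000 = 0.15.

Emit:
advance --offsets '{"finger_gap": [85,85,85,85,85,85,85,85],"sx": [-0.0445,-0.0445,-0.0445,-0.0445,-0.0445,-0.0445,-0.0445,-0.0445],"sy": [-0.005,-0.005,-0.005,-0.005,-0.005,-0.005,-0.005,-0.005],"sz": [0,0.05,0.1,0.13,0.15,0.164,0.164,0.164],"rz": [0,0,0,0,0,0,0,0]}'

```text
t: 2.85
tool_pos: [461.5, 54.4, 84.8]
orientation: [0.0, 0.14, 0.99, 0.0]
force: [0.4, 0.5, 0.2]
width: 85.1
gripper_force: 0.0
```

Emit:
advance --offsets '{"finger_gap": [20,20,20,20,20,20,20,20],"sx": [0,0,0,0,0,0,0,0],"sy": [0,0,0,0,0,0,0,0],"sz": [0,0,0,0,0,0,0,0],"rz": [0,0,0,0,0,0,0,0]}' --clamp_n 35

```text
t: 3.65
tool_pos: [462.2, 53.4, 84.8]
orientation: [0.0, 0.141, 0.99, 0.0]
force: [-0.1, 1.8, 5.3]
width: 23.2
gripper_force: 34.5
```

In the tool's units: -120 mm / 1000 = -0.12, -115 mm / 1000 = -0.115.

Emit:
advance --offsets '{"finger_gap": [20,20,20,20,20,20,20,20,20,20],"sx": [0,0,0,0,0,0,0,0,0,0],"sy": [0,0,0,0,0,0,0,0,0,0],"sz": [-0.005,-0.02,-0.04,-0.06,-0.08,-0.1,-0.115,-0.12,-0.12,-0.12],"rz": [0,0,0,0,0,0,0,0,0,0]}'

```text
t: 4.65
tool_pos: [461.0, 53.2, 203.1]
orientation: [-0.001, 0.141, 0.99, -0.0]
force: [0.8, 0.4, -1.8]
width: 22.8
gripper_force: 34.4
```

Emit:
advance --offsets '{"finger_gap": [20,20,20,20,20,20,20,20],"sx": [-0.005,-0.01,-0.02,-0.03,-0.04,-0.045,-0.045,-0.045],"sy": [-0.01,-0.03,-0.055,-0.08,-0.1,-0.11,-0.11,-0.11],"sz": [0,0,0,0,0,0,0,0],"rz": [0,0,0,0,0,0,0,0]}'

```text
t: 5.45
tool_pos: [473.8, -64.6, 203.8]
orientation: [-0.001, 0.141, 0.99, 0.0]
force: [-0.1, 0.3, -0.8]
width: 23.4
gripper_force: 34.5
```

Run:
```python
from h import *
snap('wrist','w2.png'); snap('top','t2.png');snap('scene','s2.png'); s=manip.sense();print(s['tool_pos'],s['qpos'],proj('w2.png',[563,-129,74]),proj('w2.png',[526,-267,63]))
im=cv2.imread('pics/s2.png')[130:230,320:450]; 
cv2.imwrite('pics/m.png',np.hstack([cv2.resize(cv2.imread('pics/w2.png'),(480,300)),cv2.resize(im,(320,246)).copy() if 0 else cv2.copyMakeBorder(cv2.resize(im,(320,246)),0,54,0,0,0)]))
```

```text
[474.05152683 -64.01868534 204.13043954] [-2.99471673e-01 -9.91131487e-02  1.94586942e+00  2.72654128e-04
  1.29525424e+00 -1.58870101e+00] [274.7 306.5] [117.3 302.2]
```

View pics/m.png

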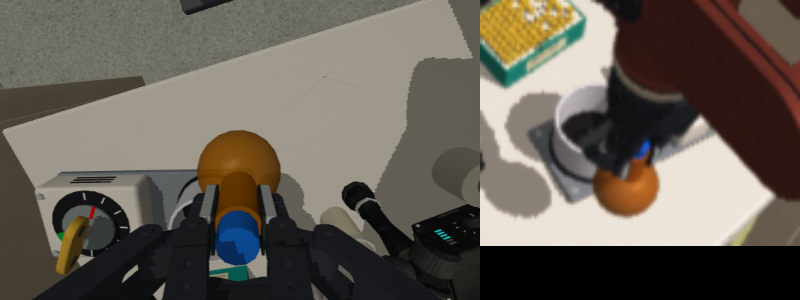

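Run:
```python
from h import *
for z in (57,60,63): print(z,pix('w2.png',121,294,z),pix('top1.png',435.5,219.75,z))
print(proj('scene1.png',[563,-129,74]),proj('scene1.png',[526,-267,63]))
im=cv2.imread('pics/scene1.png')[130:230,320:450]
ov=cv2.resize(im,None,fx=6,fy=6,interpolation=cv2.INTER_CUBIC)
for c,r,z in(([563,-129],44.5,74),([563,-129],40,74),([526,-267],31,63)):
    P=np.array([(proj('scene1.png',[c[0]+r*np.cos(a),c[1]+r*np.sin(a),z])-[320,130])*6+2.5 for a in np.linspace(0,6.28,60)])
    cv2.polylines(ov,[P.astype(int)],True,(255,0,255),1)
cv2.imwrite('pics/ov.png',ov[:590])
```

```text
57 [ 521.9 -264.9   57. ] [ 526.1 -268.5   57. ]
60 [ 520.5 -262.5   60. ] [ 526.  -267.6   60. ]
63 [ 519.2 -260.    63. ] [ 526.  -266.8   63. ]
[368.9 177.5] [413.8 157.6]
```

View pics/ov.png

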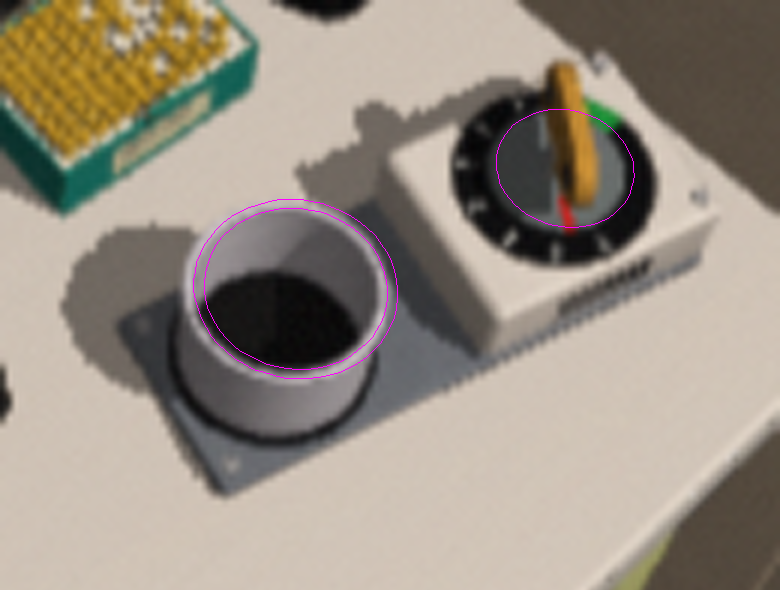

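Scene overlay: the rim sits about 7 crop px left of prediction (2–3 mm), so the cup is at about (564,-128). Moving over it.

In the tool's units: -104 mm / 1000 = -0.104, -98 mm / 1000 = -0.098.

Emit:
advance --offsets '{"finger_gap": [20,20,20,20,20,20,20,20,20,20],"sx": [-0.008,-0.025,-0.045,-0.065,-0.085,-0.098,-0.104,-0.104,-0.104,-0.104],"sy": [-0.003,-0.009,-0.016,-0.023,-0.03,-0.035,-0.037,-0.037,-0.037,-0.037],"sz": [0,0,0,0,0,0,0,0,0,0],"rz": [0,0,0,0,0,0,0,0,0,0]}'

```text
t: 6.6
tool_pos: [563.3, -128.9, 204.3]
orientation: [-0.0, 0.141, 0.99, 0.0]
force: [0.1, 0.2, -1.4]
width: 23.0
gripper_force: 34.5
```

Run:
```python
from h import *
snap('wrist','w3.png'); snap('scene','s3.png'); snap('top','t3.png'); s=manip.sense();print(s['tool_pos'],s['force'],totool(np.array([563.5,-128.3,102])-s['tool_pos']))
a=cv2.imread('pics/w3.png')[150:400,100:500]; b=cv2.resize(cv2.imread('pics/s3.png')[120:240,300:450],None,fx=2.6,fy=2.6)
h=max(a.shape[0],b.shape[0]); f=lambda i:cv2.copyMakeBorder(i,0,h-i.shape[0],0,0,0)
cv2.imwrite('pics/m3.png',np.hstack([f(a),f(b)]))
```

```text
[ 563.5140221  -129.13423137  204.45490553] [-0.23880172  0.00555749 -1.30909151] [  0.3   0.8 102.5]
```

View pics/m3.png

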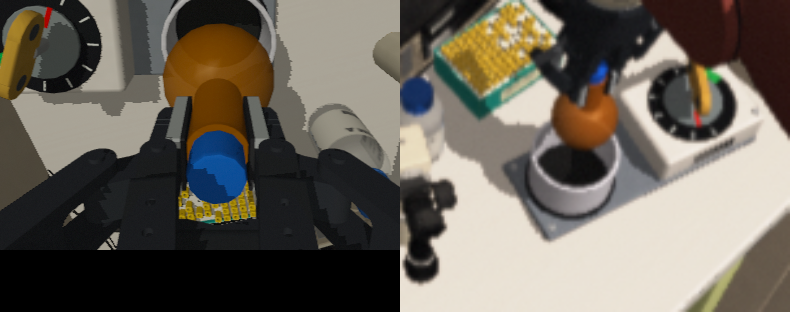

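The cup mouth (crop x 163–273) lies symmetric about the flask (x≈218), and the flask is upright. Lowering it gently.

In the tool's units: 92 mm / 1000 = 0.092, 87 mm / 1000 = 0.087.

Emit:
advance --offsets '{"finger_gap": [20,20,20,20,20,20,20,20,20,20],"sx": [0,0,0,0,0,0,0,0,0,0],"sy": [0.0005,0.0005,0.0005,0.0005,0.0005,0.0005,0.0005,0.0005,0.0005,0.0005],"sz": [0.008,0.022,0.036,0.05,0.062,0.072,0.08,0.087,0.092,0.092],"rz": [0,0,0,0,0,0,0,0,0,0]}'

```text
t: 7.75
tool_pos: [563.6, -128.8, 111.6]
orientation: [-0.0, 0.141, 0.99, 0.0]
force: [0.4, 0.2, -2.4]
width: 22.7
gripper_force: 34.5
```

Emit:
advance --offsets '{"finger_gap": [20,20,20,20,20,20,20,20],"sx": [0,0,0,0,0,0,0,0],"sy": [0,0,0,0,0,0,0,0],"sz": [0.002,0.004,0.006,0.008,0.0095,0.0105,0.0105,0.0105],"rz": [0,0,0,0,0,0,0,0]}'

```text
t: 8.55
tool_pos: [564.0, -129.0, 102.0]
orientation: [0.0, 0.141, 0.99, -0.0]
force: [0.3, -0.1, -0.3]
width: 23.0
gripper_force: 34.6
```

In the tool's units: 0.7 mm / 1000 = 0.0007.

Emit:
advance --offsets '{"finger_gap": [20,20,26,30,40,55,70,70,70],"sx": [0,0,0,0,0,0,0,0,0],"sy": [0,0,0,0,0,0,0,0,0],"sz": [0.0007,0.0007,0.0007,0.0007,0.0007,0.0007,0.0007,0.0007,0.0007],"rz": [0,0,0,0,0,0,0,0,0]}' --clamp_n 20

```text
t: 9.45
tool_pos: [563.9, -129.0, 101.1]
orientation: [-0.0, 0.141, 0.99, 0.0]
force: [0.6, 0.0, 0.6]
width: 70.4
gripper_force: 0.0
```

Emit:
advance --offsets '{"finger_gap": [70,70,70,70,70,70,70],"sx": [0,0,0,0,0,0,0],"sy": [0,0,0,0,0,0,0],"sz": [-0.01,-0.03,-0.06,-0.09,-0.12,-0.12,-0.12],"rz": [0,0,0,0,0,0,0]}'

```text
t: 10.15
tool_pos: [564.5, -129.2, 222.6]
orientation: [0.001, 0.141, 0.99, -0.0]
force: [-0.2, -0.5, -0.2]
width: 69.9
gripper_force: 0.0
```

Run:
```python
from h import *
snap('wrist','w4.png'); snap('scene','s4.png'); s=manip.sense();print(s['tool_pos'],s['force'],s['qpos'],proj('w4.png',[526,-267,63]))
a=cv2.imread('pics/w4.png')[100:400,20:460]; b=cv2.resize(cv2.imread('pics/s4.png')[130:230,330:450],None,fx=3,fy=3)
h=max(a.shape[0],b.shape[0]); f=lambda i:cv2.copyMakeBorder(i,0,h-i.shape[0],0,0,0)
cv2.imwrite('pics/m4.png',np.hstack([f(a),f(b)]))
```

```text
[ 563.2184444  -128.73189405  220.12852682] [ 0.82822966 -0.37255451 -0.53671738] [-3.61170078e-01  1.30970652e-01  1.68186475e+00 -8.61658237e-06
  1.33051707e+00 -1.64914052e+00] [150.7 182.9]
```

View pics/m4.png

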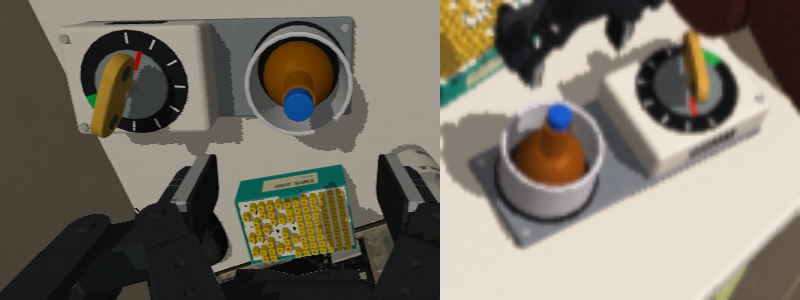

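Run:
```python
from h import *
c=pix('w4.png',153.5,182,61); t=pix('w4.png',158.5,152,63); rim=pix('w4.png',20+300,100+79,74)
print(c,t,rim)
# base-plate front edge / wings ends top (z=109.5) in wrist: 
e1=pix('w4.png',20+124,100+57,109.5); e2=pix('w4.png',20+101,100+134,109.5); print(e1,e2)
yaw=np.arctan2(-(rim-c)[0],(rim-c)[1]); print('yaw',yaw, 'len',np.hypot(*(rim-c)[:2]))
for d in((c-t),(e1-e2)):
  a=np.arctan2(d[1],d[0]); print(a, yaw-a, yaw-a+np.pi, yaw-a-np.pi)
p1=np.array([564,-128]);p2=np.array([526,-267]);print('yaw2',np.arctan2(-(p1-p2)[0],(p1-p2)[1]))
s=manip.sense();m=R.from_quat(np.roll(s['orientation'],-1)).as_matrix();print(m.round(3))
```

```text
[ 526.2 -265.5   61. ] [ 503.3 -249.5   63. ] [ 560.6 -125.8   74. ]
[ 501.7 -237.7  109.5] [ 550.7 -279.4  109.5]
yaw -0.24143855653997187 len 143.87303430455617
-0.609846199220289 0.36840764268031717 3.5100002962701105 -2.773185010909476
2.436506488049016 -2.677945044588988 0.46364760900080526 -5.819537698178781
yaw2 -0.2668606918024884
[[-0.96   0.279 -0.002]
 [ 0.279  0.96   0.001]
 [ 0.002  0.    -1.   ]]
```

The flask stands upright in the cup. Key axis is at about (526,-266), joint about 0.4. If I turn the tool +0.37, joint 6 has room to wind the whole 3.8 rad in one hold.

In the tool's units: -142 mm / 1000 = -0.142, -125 mm / 1000 = -0.125, 0.37 rad / 4 = 0.0925.

Emit:
advance --offsets '{"finger_gap": [70,70,70,70,70,70,70,70],"sx": [0,0,0,0,-0.001,-0.001,-0.001,-0.001],"sy": [-0.03,-0.06,-0.095,-0.125,-0.142,-0.142,-0.142,-0.142],"sz": [0,0,0,0,0,0,0,0],"rz": [0.025,0.05,0.075,0.0925,0.0925,0.0925,0.0925,0.0925]}'

```text
t: 11.05
tool_pos: [525.5, -264.4, 220.6]
orientation: [-0.0, 0.32, 0.947, 0.0]
force: [-0.0, -1.1, -0.5]
width: 70.1
gripper_force: 0.0
```

Run:
```python
from h import *
s=manip.sense();p=s['tool_pos'];print(p,s['qpos'].round(3),s['force'],totool(np.array([526,-266,93])-p)); m=R.from_quat(np.roll(s['orientation'],-1)).as_matrix();print(m[:,1])
```

```text
[ 525.46263375 -264.38219807  220.6322676 ] [-6.000e-01  1.550e-01  1.655e+00  1.000e-03  1.333e+00 -1.520e+00] [-0.01040194 -1.12376373 -0.50589278] [ -1.5  -1.  127.6]
[6.05948276e-01 7.95503903e-01 4.77041092e-04]
```

In the tool's units: 127 mm / 1000 = 0.127, 124 mm / 1000 = 0.124.

Emit:
advance --offsets '{"finger_gap": [70,70,70,70,70,70,70],"sx": [-0.001,-0.001,-0.001,-0.001,-0.001,-0.001,-0.001],"sy": [-0.001,-0.001,-0.001,-0.001,-0.001,-0.001,-0.001],"sz": [0.03,0.06,0.09,0.112,0.124,0.127,0.127],"rz": [0,0,0,0,0,0,0]}'

```text
t: 11.75
tool_pos: [525.9, -266.6, 94.5]
orientation: [0.0, 0.32, 0.947, -0.0]
force: [0.6, 0.2, 0.8]
width: 70.1
gripper_force: 0.0
```

Emit:
advance --offsets '{"finger_gap": [40,20,5,5,5,5,5,5],"sx": [0,0,0,0,0,0,0,0],"sy": [0,0,0,0,0,0,0,0],"sz": [0,0,0,0,0,0,0,0],"rz": [0,0,0,0,0,0,0,0]}' --clamp_n 20

```text
t: 12.55
tool_pos: [526.2, -266.8, 94.9]
orientation: [0.001, 0.321, 0.947, 0.0]
force: [3.6, 4.7, 5.8]
width: 12.1
gripper_force: 19.7
```

Run:
```python
from h import *
s=manip.sense();print(s['tool_pos'],s['force'],s['ft_torque'],s['width'],totool(s['force']))
```

```text
[ 526.23814377 -266.79180674   94.8755639 ] [3.62759975 4.70518526 5.84283334] [ 0.87134813 -0.49073307  0.03058409] 12.122330005043226 [-0.   5.9 -5.8]
```

In the tool's units: 0.7 mm / 1000 = 0.0007.

Emit:
advance --offsets '{"finger_gap": [5,5,5,5],"sx": [0,0,0,0],"sy": [0.0007,0.0007,0.0007,0.0007],"sz": [0,0,0,0],"rz": [0,0,0,0]}' --clamp_n 70

```text
t: 12.95
tool_pos: [526.3, -266.7, 95.0]
orientation: [0.001, 0.321, 0.947, -0.0]
force: [0.9, 3.1, 5.9]
width: 9.2
gripper_force: 68.5
```

Emit:
advance --offsets '{"finger_gap": [5,5,5,5,5,5,5],"sx": [0,0,0,0,0,0,0],"sy": [0,0,0,0,0,0,0],"sz": [0,0,0,0,0,0,0],"rz": [0.0125,0.0375,0.0625,0.0875,0.1125,0.125,0.125]}'

```text
t: 13.65
tool_pos: [526.7, -266.4, 95.0]
orientation: [0.001, 0.545, 0.838, 0.0]
force: [2.2, 4.6, 6.5]
width: 9.3
gripper_force: 68.7
```

Run:
```python
from h import *
s=manip.sense();print(s['tool_pos'],totool(s['force']),s['ft_torque'],s['width'],s['qpos'])
```

```text
[ 526.65354246 -266.38187718   94.97733509] [ 3.3  3.8 -6.5] [ 0.68092556 -0.29357263 -0.03814094] 9.250136743508321 [-6.02194778e-01  2.93086862e-01  1.74449920e+00  7.08778654e-04
  1.10253793e+00 -1.01935315e+00]
```

In the tool's units: 1 rad / 4 = 0.25.

Emit:
advance --offsets '{"finger_gap": [5,5,5,5,5,5,5,5,5,5],"sx": [0,0,0,0,0,0,0,0,0,0],"sy": [0,0,0,0,0,0,0,0,0,0],"sz": [0,0,0,0,0,0,0,0,0,0],"rz": [0.025,0.05,0.075,0.1,0.125,0.15,0.175,0.2,0.225,0.25]}'

```text
t: 14.65
tool_pos: [527.6, -266.5, 95.0]
orientation: [0.001, 0.881, 0.473, 0.001]
force: [8.1, 3.8, 3.2]
width: 9.0
gripper_force: 68.5
```

Emit:
advance --offsets '{"finger_gap": [5,5,5,5,5,5,5,5,5,5],"sx": [0,0,0,0,0,0,0,0,0,0],"sy": [0,0,0,0,0,0,0,0,0,0],"sz": [0,0,0,0,0,0,0,0,0,0],"rz": [0.025,0.05,0.075,0.1,0.125,0.15,0.175,0.2,0.225,0.25]}'

```text
t: 15.65
tool_pos: [528.0, -267.3, 95.1]
orientation: [0.001, 1.0, -0.007, 0.002]
force: [8.5, 0.8, -0.0]
width: 8.9
gripper_force: 68.6
```

Run:
```python
from h import *
s=manip.sense();print(s['tool_pos'],totool(s['force']),s['ft_torque'],s['width'],s['qpos'])
snap('top','t5.png')
```

```text
[ 528.00239943 -267.33098295   95.05640925] [ 8.5 -0.9  0. ] [ 0.18965061 -1.20820307  0.20257167] 8.925992953248903 [-6.02270703e-01  2.93846057e-01  1.74338517e+00  8.03744178e-04
  1.09897965e+00  9.83081853e-01]
```

In the tool's units: 1 rad / 4 = 0.25.

Emit:
advance --offsets '{"finger_gap": [5,5,5,5,5,5,5,5,5,5],"sx": [0,0,0,0,0,0,0,0,0,0],"sy": [0,0,0,0,0,0,0,0,0,0],"sz": [0,0,0,0,0,0,0,0,0,0],"rz": [0.025,0.05,0.075,0.1,0.125,0.15,0.175,0.2,0.225,0.25]}'

```text
t: 16.7
tool_pos: [527.6, -268.1, 95.1]
orientation: [0.001, 0.874, -0.486, 0.003]
force: [7.4, -2.0, 0.9]
width: 9.2
gripper_force: 69.1
```

Emit:
advance --offsets '{"finger_gap": [5,5,5,5,5],"sx": [0,0,0,0,0],"sy": [0,0,0,0,0],"sz": [0,0,0,0,0],"rz": [0.025,0.05,0.07,0.07,0.07]}'

```text
t: 17.2
tool_pos: [527.3, -268.2, 95.0]
orientation: [0.0, 0.799, -0.602, 0.003]
force: [5.4, -2.1, 1.3]
width: 9.0
gripper_force: 68.6
```

Run:
```python
from h import *
s=manip.sense();print(s['tool_pos'],totool(s['force']),s['ft_torque'],s['width'],s['qpos'],s['qpos'][0]-s['qpos'][5])
```

```text
[ 527.28868144 -268.2334301    95.0399104 ] [ 3.5 -4.6 -1.3] [-0.22204209 -0.71642049 -0.07153776] 9.022153301491148 [-6.03366954e-01  2.93794956e-01  1.74348345e+00 -9.85532431e-04
  1.09933784e+00  2.25945250e+00] -2.8628194501164077
```

Joint should be about 4.19. Releasing gently, then lifting and moving aside to check.

Emit:
advance --offsets '{"finger_gap": [9,14,25,45,65,70,70],"sx": [0,0,0,0,0,0,0],"sy": [0,0,0,0,0,0,0],"sz": [0,0,0,0,0,0,0],"rz": [0,0,0,0,0,0,0]}' --clamp_n 20

```text
t: 17.9
tool_pos: [525.6, -266.4, 93.9]
orientation: [0.0, 0.799, -0.602, -0.0]
force: [1.4, 0.6, -0.6]
width: 70.0
gripper_force: 0.0
```

Emit:
advance --offsets '{"finger_gap": [70,70,70,70,70,70,70],"sx": [0,0,0,0,0,0,0],"sy": [0,0,0,0,0,0,0],"sz": [-0.01,-0.04,-0.08,-0.12,-0.16,-0.16,-0.16],"rz": [0,0,0,0,0,0,0]}'

```text
t: 18.6
tool_pos: [526.5, -266.9, 256.4]
orientation: [-0.0, 0.799, -0.602, 0.002]
force: [-0.1, 0.0, -0.1]
width: 70.1
gripper_force: 0.0
```

Run:
```python
from h import *
s=manip.sense();print(s['tool_pos'],s['force'])
for n in('wrist','scene','top'): snap(n,n[0]+'6.png')
a=cv2.resize(cv2.imread('pics/w6.png'),(480,300)); b=cv2.resize(cv2.imread('pics/s6.png')[110:210,330:450],(320,267)); c=cv2.resize(cv2.imread('pics/t6.png')[110:270,230:480],(480,300)); 
b=cv2.copyMakeBorder(b,0,333,0,0,0)
cv2.imwrite('pics/m6.png',np.hstack([np.vstack([a,c]),b]))
```

```text
[ 526.51972491 -266.90214964  256.36971127] [-0.06537544  0.0259422  -0.07000355]
```

View pics/m6.png

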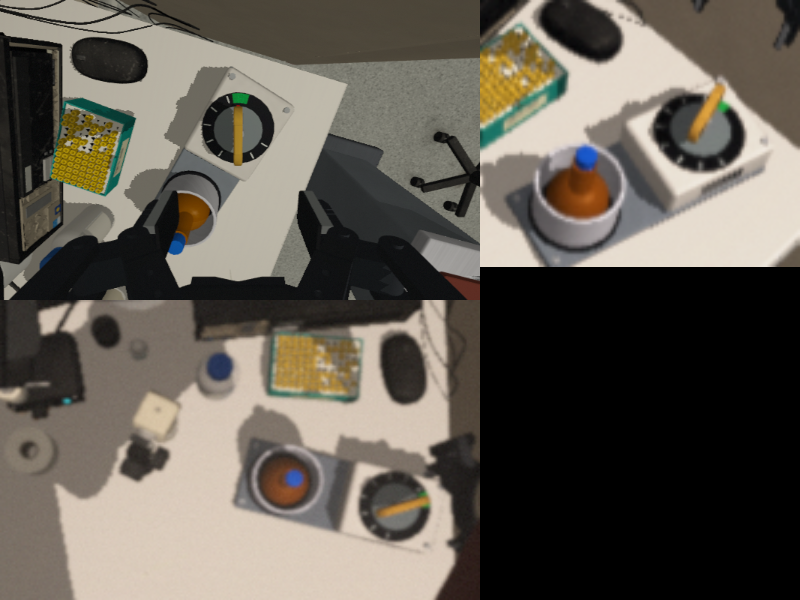

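The wing points at the green patch in the wrist view, slightly anticlockwise of its middle, and the pointer is hidden below it. Measuring the angles numerically.

Run:
```python
from h import *
for f,box in(('w6.png',(100,260,240,380)),('t6.png',(180,250,400,460)),('s6.png',(120,190,380,450))):
    im=cv2.imread('pics/'+f); h=cv2.cvtColor(im,cv2.COLOR_BGR2HSV); r0,r1,c0,c1=box
    H,S,V=[h[...,i].astype(int) for i in range(3)]; m=np.zeros(H.shape,bool); m[r0:r1,c0:c1]=1
    g=m&(H>45)&(H<75)&(S>130)&(V>60); y=m&(H>12)&(H<28)&(S>130)&(V>60); rd=m&((H<6)|(H>174))&(S>130)&(V>60)
    ax=np.array([526.3,-266.6])
    for n,k,z in(('green',g,60),('red',rd,63)):
        P=np.array([pix(f,u,v,z)[:2]-ax for v,u in np.argwhere(k)])
        if len(P): a=np.unwrap(np.arctan2(P[:,1],P[:,0])); print(f,n,len(P),'rad',np.hypot(*P.T).mean().round(1),'ang pct5/50/95',np.percentile(a,[2,50,98]).round(3))
    P=np.array([pix(f,u,v,109.5)[:2] for v,u in np.argwhere(y)]); w=np.linalg.svd(P-P.mean(0),full_matrices=False)[2][0]; print(f,'wing',len(P),np.arctan2(w[1],w[0]).round(3),P.mean(0))
```

```text
w6.png green 287 rad 42.0 ang pct5/50/95 [-1.555 -1.325 -1.104]
w6.png red 5 rad 33.3 ang pct5/50/95 [-1.304 -1.25  -1.196]
w6.png wing 931 1.55 [ 530.46970999 -268.99398496]
t6.png green 3 rad 40.2 ang pct5/50/95 [-1.534 -1.171 -1.147]
t6.png wing 112 -1.306 [ 525.79017857 -263.61517857]
s6.png green 10 rad 35.7 ang pct5/50/95 [-1.593 -1.461 -1.315]
s6.png wing 99 1.855 [ 524.15555556 -253.22121212]
```

Green spans -1.555 to -1.104. The pointer lies at about -1.25 to -1.31 by the visible red pixels, the wing in the top view and the tool yaw, so joint is about 4.15, inside the band. Arm is clear.

```bash
python3 -c "
from bench import manip, cam, order
print(order.close_job())"
```

```text
the job is handed in; nothing more can be done
None
```

The job is handed in at about 19 s: the flask stands upright in the mixer cup, and the key is wound in one hold to about 4.15 rad, inside the green band (measured from images and tool angle; the wing hides most of the pointer).

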